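# Load the tile tumbler and start it in two steps

## Task

Lift the tray's orange bar to tip all five red tile pieces into the tumbler's blue hopper, and let the tray back down. Then start the tumbler: turn the red handle clockwise from off (white) to start (yellow), let go of it there for about a second, then take hold of it afresh and turn it on to run (green). Leave the other things on the table where they are.

Things in the scene. Friction and masses are not known exactly. Their poses are not given: they have to be found in the camera images.
- tumbler: Small bench tumbler, fixed. Origin on the table under the tray's hinge; x axis points from the tray to the hopper. On -x lies the aluminium tipping tray: floor 102 mm above the table, 118 mm long, 138 mm wide, walls 26 mm above the floor on three sides, open towards the hopper. Beyond the hopper a steel motor reaches x = 250 mm, 100 mm high.
- hopper_floor (a point): Centre of the inner floor of the blue open hopper, 75 mm in front of the tumbler's origin and 35 mm up; axes as the tumbler's. Inside 140 mm (x) by 155 mm (y); near wall 100 mm above the table, side walls 160 mm, far splash plate 170 mm.
- tray (a joint): Tip angle of the tray, rad: 0 lying level, up to 1.4 fully tipped. Hinge: horizontal, along the tumbler's y axis, directly above its origin, 100 mm above the table. The tray falls back by its own weight.
- tray_bar (a point): Middle of the orange lifting bar at the tray's back end: round, 12 mm thick, 96 mm long, parallel to the hinge, 162 mm behind and 16 mm above it when level (so 116 mm above the table), with a 34 mm gap between it and the tray's back wall. Axes turn with the tray.
- switch: Starter box, fixed, 140 x 140 x 75 mm, grey with a black top; origin in the middle of its underside. Seen from above, three round marks on its top, 50 mm from the middle: white = off (74.5 degrees left, i.e. anticlockwise, of its x axis), yellow = start (along its x axis), green = run (74.5 degrees right of its x axis).
- handle (a joint): Angle of the red rotary handle on the starter box, rad, about the vertical through the box's middle: 0 off (white mark), 1.3 start (yellow mark), 2.6 run (green mark), growing clockwise seen from above; it clicks into each of the three (up to about 0.2 N m to turn).
- handle_grip (a point): On the handle's axis, 103 mm above the table, at the height to grip. Its x axis is the way the handle points (white stripe at that end). The grip is an upright bar 66 mm long (along x), 14 mm thick, its top 115 mm and its foot 84 mm above the table, on a 68 mm disc.
- chip0: Red glazed tile piece, about 26 x 21 x 11 mm, 20 g; origin in the middle of its underside. Starts in the tipping tray.
- chip1: Red glazed tile piece, about 26 x 21 x 11 mm, 20 g; origin in the middle of its underside. Starts in the tipping tray.
- chip2: Red glazed tile piece, about 26 x 21 x 11 mm, 20 g; origin in the middle of its underside. Starts in the tipping tray.
- chip3: Red glazed tile piece, about 26 x 21 x 11 mm, 20 g; origin in the middle of its underside. Starts in the tipping tray.
- chip4: Red glazed tile piece, about 26 x 21 x 11 mm, 20 g; origin in the middle of its underside. Starts in the tipping tray.
- bottle: Bystander: green glass bottle, 52 mm across, 140 mm high; origin under its middle.
- can: Bystander: white can, 68 mm across, 85 mm high; origin under its middle.
- mug: Bystander: blue mug, 68 mm across, 75 mm high, handle at +y; origin under its middle.
- tub: Bystander: clear tub of tile scraps, 150 x 110 x 60 mm; origin under its middle.
- bowl: Bystander: white bowl of black pieces, 136 mm across, 45 mm high; origin under its middle.
- figurine: Bystander: white ceramic dog, 64 mm across, 120 mm high; origin under its middle.
- spatula: Bystander: spatula, 200 mm long, lying; origin under its middle.
Things that resemble listed ones, but are neither listed nor needed, are in the scene too. Leave any purple or turquoise look-alike of the switch alone.

How it is judged (in metres and radians):
On the way, in this order (a step that is already met when the one before it is completed fails the run):
1. with the handle still at off, all five pieces are in the hopper and the tray is back down (x of chip0 in the frame of hopper_floor between -0.072 and 0.072 m and y of chip0 in the frame of hopper_floor between -0.08 and 0.08 m and z of each of chip0, chip1, chip2, chip3, chip4 in the frame of hopper_floor below 0.065 m and x of chip1 in the frame of hopper_floor between -0.072 and 0.072 m and y of chip1 in the frame of hopper_floor between -0.08 and 0.08 m and x of chip2 in the frame of hopper_floor between -0.072 and 0.072 m and y of chip2 in the frame of hopper_floor between -0.08 and 0.08 m and x of chip3 in the frame of hopper_floor between -0.072 and 0.072 m and y of chip3 in the frame of hopper_floor between -0.08 and 0.08 m and x of chip4 in the frame of hopper_floor between -0.072 and 0.072 m and y of chip4 in the frame of hopper_floor between -0.08 and 0.08 m and value of joint tray below 0.12 rad and value of joint handle below 0.3 rad), for 0.2 s.
2. the handle stands at start (within 0.18 rad) and is let go for half a second (value of joint handle between 1.12 and 1.48 rad and contact force between switch and the arm below 0.2 N and contact force between switch and the fingers below 0.2 N), for 0.5 s.
3. the handle stands at run (value of joint handle above 2.42 rad), for 0.2 s.
At the end, for the whole second after the job is handed in: All five pieces lie at rest inside the hopper, below the rim of its near wall; the tray is down (tip angle under 0.12 rad); the handle stands at run (2.6 rad, within 0.18) (x of chip0 in the frame of hopper_floor between -0.072 and 0.072 m and y of chip0 in the frame of hopper_floor between -0.08 and 0.08 m and z of each of chip0, chip1, chip2, chip3, chip4 in the frame of hopper_floor below 0.065 m and x of chip1 in the frame of hopper_floor between -0.072 and 0.072 m and y of chip1 in the frame of hopper_floor between -0.08 and 0.08 m and x of chip2 in the frame of hopper_floor between -0.072 and 0.072 m and y of chip2 in the frame of hopper_floor between -0.08 and 0.08 m and x of chip3 in the frame of hopper_floor between -0.072 and 0.072 m and y of chip3 in the frame of hopper_floor between -0.08 and 0.08 m and x of chip4 in the frame of hopper_floor between -0.072 and 0.072 m and y of chip4 in the frame of hopper_floor between -0.08 and 0.08 m and value of joint tray below 0.12 rad and value of joint handle above 2.42 rad and linear speed of each of chip0, chip1, chip2, chip3, chip4 below 0.03 m/s); the robot touches nothing.
It fails at once if a bystander (bottle, can, mug, tub, bowl, figurine, spatula) is shifted by more than 40 mm (distance of any of bottle, can, mug, tub, bowl, figurine, spatula from where it was at the start of the episode above 0.04 m).
It fails at once if a bystander is knocked over (angle between any of bottle, can, mug, tub, bowl, figurine's own z axis and vertical above 0.6 rad).
It also fails if it takes over 69 s, if anything falls off the work surface, if the arm or the gripper's body presses on something with over 40 N, if the wrist force passes 120 N, or if a joint passes its speed limit or range.

## Robot

A 6-joint arm with a two-finger parallel gripper is mounted at the origin on the work surface. World frame = base frame: x ahead of the robot, y to its left, z up, the work surface at z = 0. Lengths are in mm, angles in rad, forces in N, time in s.
With the tool pointing down it reaches from about 350 to 775 mm from the base axis. Payload 5.5 kg.
Tool frame: the origin (TCP) lies midway between the tips of the shut fingers; the grasp point (between the pads) lies 19 mm behind it; z points along the fingers, y is the line along which they close (so a half turn about z gives the same grasp; the last joint's range is limited). The gripper opens to 85 mm and grips with 20 to 120 N. Pads are 22 mm wide; open, the fingers measure 114 mm over their backs; the gripper's body (76 mm by 85 mm) begins 54 mm behind the grasp point. The pads swing forward as they close: fully open they stand 13 mm farther back than shut.
Start: joints at [1.061, 0.313, 0.046, 1.304, 0, 1.431], TCP at [207.85, 536.166, 199.423] pointing down, gripper open.
Joint ranges: [-2.76, 2.76], [-0.86, 1.69], [-1.03, 1.26], [-2.2, 2.34], [-1.47, 1.5], [-3.14, 3.14]. Speed limits (rad/s): [2.57, 2.57, 3.14, 3.14, 3.14, 3.14].

## Interface

Orientations are given as a 3x3 rotation matrix whose columns are the frame's x, y, z axes.
In Python, from workcell import get_state, cams, manip gives the robot as it stands.
- The arm moves only by the tool arm_command, never from a script. Its argument "increments" is a list of rows, each a list of 7 numbers: the turn, a rotation vector about the tool's x, y, z normalised to -1 to 1, where 1 is 360 degrees, then the shift along the tool's x, y, z normalised to -1 to 1, where 1 is 20 cm, then the opening, from 0 (shut) to 1 (fully open). In form: [[rx, ry, rz, x, y, z, jaw], ...]. A call has 1 to 10 rows; each row is the pose to reach, as a shift and turn from the pose commanded when the call began, along the tool's axes at that moment, turning the shorter way round; what a row does not reach only later rows make up. A row lasts 1/8 s, in which the tool goes at most 62.5 mm and 10.7 degrees, less where a joint would pass 70% of its speed; a pose out of reach is approached as far as the arm can. A call with a number of a shift or a turn outside -1 to 1 is refused whole. A call with a gripper value outside its range is refused whole. The fingers move at their own pace and stop on an object; "squeeze" is the grip in N (left out, the last holds). Time passes only in rows, so rows that repeat a pose let the fingers close. It gives the time, the measured TCP pose, the force, the opening and the grip force at its end, in the units of the state.
- get_state(): the state, without advancing time (a new reading comes with each control period).
- cams.get_image(name): name is "scene" or "top"; returns a dict with "color" (480x640x3 uint8, red, green, blue), "depth" (480x640 float32, mm along the optical axis (not along the pixel's ray), 0 where there is no reading), "mtx" (3x3 intrinsics, pixels), "k1" (the pictures are not rectified: a ray, as slopes to the right and down, at radius r is drawn at 1 + k1 r^2 times it, then the intrinsics apply), "R" (3x3) and "t" (3): a world point X has camera coordinates R X + t. Camera axes: x right, y down, z forward; pixel columns grow to the right and rows downward; lengths in mm; the calibration is good to about 2 mm. A picture is of the moment at which its call begins.
- manip.close_job(): hands the job in; it is judged then, once.
The state is a dict: "clock": time; "qpos": joint angles; "qd": joint speeds; "joint_efforts": joint torques, N m; "tool_pos": TCP position; "tool_rot": TCP orientation; "force": force on the tool from outside, world axes, zero at the start; "ft_torque": the same for the moment, N m; "width": finger opening in mm; "grip_force": force on a finger pad.
Only numpy, scipy, OpenCV 4.12 (cv2) and the standard library are available. Lean on these libraries where they do the work, as an engineer would, in place of code of your own. Each camera call takes 0.05 s, during which the arm holds its last target. There are 200 camera calls.

## Working session

There is one attempt and no reset: what is moved stays moved. The work goes in short steps, Python scripts to look and compute and a tool call to move; the robot and the scene stay as the last step left them, time stands still between calls to the robot, and variables do not carry over. Pictures are saved under pics/ and viewed, at most 11 in all, crops included, and the job is handed in when it is done.

Besides the shell and the picture viewer there is one more tool, called after "Request:" in YAML: its name, and indented under it one key for each argument. arm_command: Moves the arm, as the interface text tells. Scaled input: -1 to 1 covers 20 cm each way for a shift and 360 degrees each way for a turn. Its arguments: {"type":"object","properties":{"increments":{"type":"array","items":{"type":"array","items":{"type":"number"}}},"squeeze":{"type":"number"}},"required":["increments"]}

```bash
mkdir -p pics; ls; python3 - <<'E'
from workcell import get_state, cams
import cv2,numpy as np
s=get_state();print(s)
for n in("scene","top"):
    d=cams.get_image(n);np.savez(n+".npz",**d);cv2.imwrite(f"pics/{n}0.png",d["color"][:,:,::-1]);print(n,d["mtx"],d["k1"],d["R"],d["t"])
E
```

```text
pics
{'clock': 0.0, 'qpos': array([ 1.06138345e+00,  3.13994114e-01,  4.49639346e-02,  1.30359153e+00,
       -2.14543479e-07,  1.43120116e+00]), 'qd': array([-7.90426264e-04, -8.05128219e-04, -1.63467207e-04, -2.83380934e-05,
        9.81101651e-04, -7.47579923e-04]), 'joint_efforts': array([ 1.81649255e-03, -4.80620313e+01,  2.98535156e+01,  1.91199244e-02,
       -3.25666842e-04, -1.18092339e-05]), 'tool_pos': array([207.55572906, 535.6190029 , 198.50634659]), 'tool_rot': array([[-9.32393137e-01,  3.61444665e-01, -8.89987329e-04],
       [ 3.61445672e-01,  9.32391809e-01, -1.59371996e-03],
       [ 2.53775320e-04, -1.80765562e-03, -9.99998334e-01]]), 'force': array([ 0.46440853,  0.44134072, -0.51566302]), 'ft_torque': array([-0.01565548,  0.04765532,  0.00333994]), 'grip_force': 0.0, 'width': 85.62755994781068}
scene [[602.77982415   0.         321.84198257]
 [  0.         602.77982415 246.89927057]
 [  0.           0.           1.        ]] 0.043696408199314245 [[-0.70766061  0.70637622 -0.01578249]
 [ 0.56854122  0.5560286  -0.60629455]
 [-0.41949654 -0.43802377 -0.79508354]] [ 341.38667239 -247.69976003 1677.5357164 ]
top [[604.93682847   0.         316.84389379]
 [  0.         604.93682847 244.66293629]
 [  0.           0.           1.        ]] 0.023357598114635163 [[-0.00940365 -0.99994033  0.00555874]
 [-0.99847414  0.00908706 -0.05446853]
 [ 0.05441477 -0.00606246 -0.99850001]] [  13.9049039   527.70055208 1804.38629166]
```

View pics/top0.png

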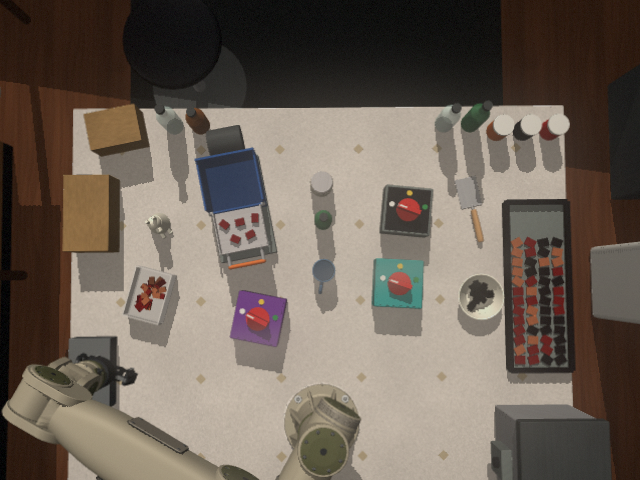

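View pics/scene0.png

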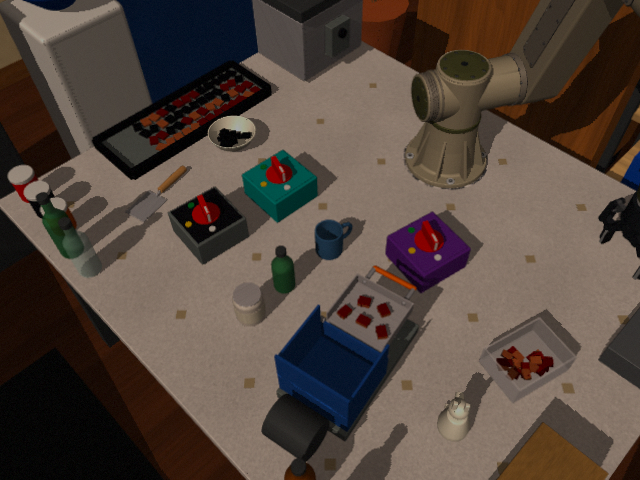

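The top view shows the tumbler with the orange bar at (246,264). There are three switch-like boxes: black/grey at (407,211), turquoise at (399,284) and purple at (259,318). The scene view shows the bar at (392,278), the black box at (208,222), the turquoise one at (280,184) and the purple one at (428,250). By the description I want the grey box with the black top. Next I'll enlarge crops to check that and read pixels.

```bash
python3 - <<'E'
import cv2,numpy as np
T=cv2.imread("pics/top0.png");S=cv2.imread("pics/scene0.png")
def c(I,x,y,w,h):
    k=cv2.resize(I[y:y+h,x:x+w],(400,300),interpolation=cv2.INTER_CUBIC)
    f=400/w
    for i in range(0,w,10):
        if (x+i)%10==0: 
            cv2.line(k,(int(i*f),0),(int(i*f),5),(0,255,255),1)
            if (x+i)%20==0: cv2.putText(k,str(x+i),(int(i*f),15),0,.35,(0,255,255))
    for j in range(0,h,10):
        if (y+j)%10==0:
            cv2.line(k,(0,int(j*f)),(5,int(j*f)),(0,255,255),1)
            if (y+j)%20==0: cv2.putText(k,str(y+j),(6,int(j*f)+4),0,.35,(0,255,255))
    return k
o=np.vstack([np.hstack([c(T,180,190,120,90),c(T,370,170,80,60)*1]),np.hstack([c(S,320,240,120,90),c(S,160,180,100,75)])])
cv2.imwrite("pics/crops.png",o)
E
```

```text
(no output)
```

View pics/crops.png

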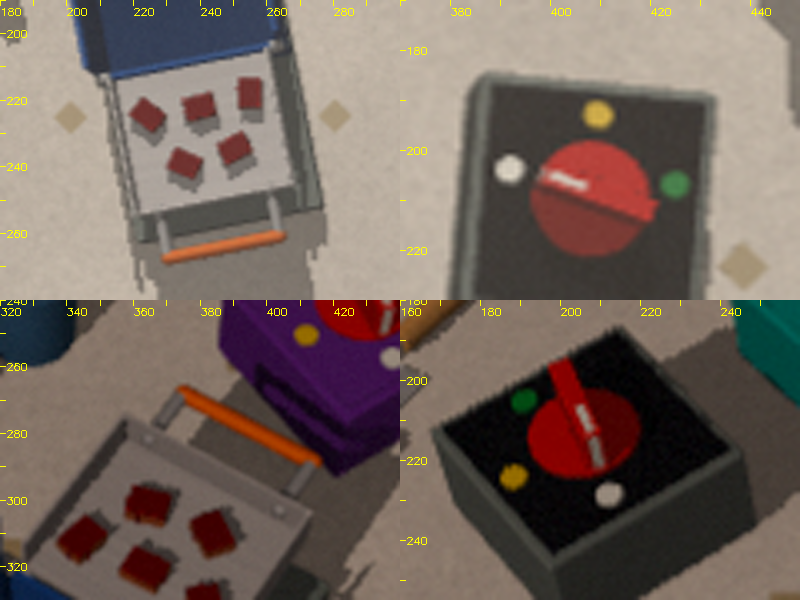

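The crop confirms the grey box with the black top as the switch: its handle stripe points at white. Top pixels:
- Yellow (409.6,193), white (392,203.8), green (425,207).
- Bar ends (229.5,267.4) and (265.2,260.8).

Next I triangulate from the two views.

```bash
cat >h.py <<'E'
import numpy as np,cv2
def ld(n):return dict(np.load(""+n+".npz"))
def und(d,p):
    return cv2.undistortPoints(np.array([[p]],float),d["mtx"],np.array([float(d["k1"]),0,0,0,0]))[0,0]
def tri(T,S,a,b):
    A=[];y=[]
    for d,p in((T,a),(S,b)):
        u=und(d,p)
        for i in(0,1):
            r=d["R"][i]-u[i]*d["R"][2];A.append(r);y.append(-(d["t"][i]-u[i]*d["t"][2]))
    return np.linalg.lstsq(np.array(A),np.array(y),rcond=None)[0]
def onz(d,p,z):
    u=und(d,p);r=d["R"].T@np.array([u[0],u[1],1]);c=-d["R"].T@d["t"];return c+r*(z-c[2])/r[2]
E
python3 - <<'E'
from h import *
np.set_printoptions(precision=1,suppress=True)
T,S=ld("top"),ld("scene")
P={"barL":((229.5,267.4),(415.4,288.6),116),"barR":((265.2,260.8),(374.6,267),116),
"yel":((409.6,193),(188.5,224.5),75),"whi":((392,203.8),(212.25,228.75),75),"gre":((425,207),(191,205.25),75)}
Q={}
for k,(a,b,z) in P.items():
    Q[k]=tri(T,S,a,b);print(k,Q[k],onz(T,a,z),onz(S,b,z))
E=Q
m=(E["barL"]+E["barR"])/2; d=E["barL"]-E["barR"]; print("bar",m,np.linalg.norm(d),"bar dir",np.degrees(np.arctan2(d[1],d[0])))
# circle through marks
w,y,g=[E[k][:2] for k in("whi","yel","gre")]
A=2*np.array([w-y,g-y]);b=np.array([w@w-y@y,g@g-y@y]);c=np.linalg.solve(A,b)
print("centre",c,np.linalg.norm(w-c)); 
for v in(w,y,g):print(np.degrees(np.arctan2(*(v-c)[::-1])))
u=(w-g)/np.linalg.norm(w-g); x=np.array([u[1],-u[0]]);print("alt centre",(w+g)/2-x*50*np.cos(np.radians(74.5)), y-50*x,np.degrees(np.arctan2(x[1],x[0])))
# handle ends at z 115 top
for p in((398,205.6),(421,212.4)):print("h top",onz(T,p,115))
for p in((200.5,196.5),(209.5,221.25)):print("h sc",onz(S,p,115))
print("purple handle etc", onz(T,(258,318),115), onz(T,(285,300),75),onz(T,(240,291),75))
E
```

```text
barL [459.3 258.7 113.4] [460.1 257.3 116. ] [459.9 260.6 116. ]
barR [476.9 158.  111. ] [477.8 156.3 116. ] [478.5 161.4 116. ]
yel [ 673.1 -263.1   70.3] [ 673.1 -262.9   75. ] [ 674.2 -258.7   75. ]
whi [ 641.7 -211.    71.4] [ 641.9 -211.    75. ] [ 642.7 -207.7   75. ]
gre [ 631.4 -307.2   71.3] [ 631.6 -307.1   75. ] [ 632.4 -303.6   75. ]
bar [468.1 208.4 112.2] 102.23681017728433 bar dir 99.88126594560592
centre [ 623.1 -257.7] 50.2725582484563
68.25026312603582
-6.19657724597679
-80.48068905691514
alt centre [ 623.3 -257.7] [ 623.4 -257.8] -6.115212965439762
h top [ 631.7 -222.7  115. ]
h top [ 611.7 -287.9  115. ]
h sc [ 615.6 -276.   115. ]
h sc [ 648.9 -199.7  115. ]
purple handle etc [316.9 177.4 115. ] [365.2 102.9  75. ] [392.4 232.8  75. ]
```

```bash
cat >plan.py <<'E'
import numpy as np,sys
# args: cmd "x,y,z,a" then waypoints "x,y,z,a,jaw"; vertical tool, a = heading of tool y, deg
c=np.array(eval(sys.argv[1]),float);a=np.radians(c[3])
X=np.array([-np.sin(a),np.cos(a),0]);Y=np.array([np.cos(a),np.sin(a),0])
for w in sys.argv[2:]:
    w=np.array(eval(w),float);d=w[:3]-c[:3]
    r=[0,0,-(w[3]-c[3])/360,d@X/200,d@Y/200,-d[2]/200,w[4]]
    print("["+",".join(f"{v:.4g}" for v in np.round(r,4))+"]")
E
python3 plan.py 207.85,536.17,199.42,68.8 340,370,235,129,.35
python3 plan.py 340,370,235,129 468,208,235,189.9,.35
python3 plan.py 468,208,235,189.9 468,208,200,189.9,.35 468,208,150,189.9,.35 468,208,130,189.9,.35
```

```text
[0,0,-0.1672,-0.9165,-0.5357,-0.1779,0.35]
[0,0,-0.1692,0.0124,-1.032,-0,0.35]
[0,0,-0,0,0,0.175,0.35]
[0,0,-0,0,0,0.425,0.35]
[0,0,-0,0,0,0.525,0.35]
```

Request:
arm_command:
  increments:
    - [0,0,-0.028,-0.16,-0.09,-0.178,0.35]
    - [0,0,-0.056,-0.35,-0.2,-0.178,0.35]
    - [0,0,-0.084,-0.55,-0.32,-0.178,0.35]
    - [0,0,-0.112,-0.75,-0.43,-0.178,0.35]
    - [0,0,-0.14,-0.9,-0.53,-0.178,0.35]
    - [0,0,-0.167,-0.98,-0.57,-0.178,0.35]
    - [0,0,-0.167,-0.98,-0.57,-0.178,0.35]

```text
clock: 0.98
tool_pos: [349.9, 358.1, 234.7]
tool_rot: [[-0.781, -0.625, -0.001], [-0.625, 0.781, -0.0], [0.001, 0.0, -1.0]]
force: [-0.1, -0.0, 0.1]
width: 30.0
grip_force: 0.0
```

```bash
python3 - <<'E'
import numpy as np
a=np.radians(68.8);X=np.array([-np.sin(a),np.cos(a)]);Y=np.array([np.cos(a),np.sin(a)])
p=np.array([207.85,536.17])+200*(-.98*X-.57*Y);print(p,199.42+35.6,68.8+.167*360)
E
```

```text
[349.36026405 359.00667093] 235.01999999999998 128.92000000000002
```

```bash
python3 plan.py 349.4,359.0,235,128.9 468,208,235,189.9,.35 468,208,190,189.9,.35
```

```text
[0,0,-0.1694,0.0126,-0.96,-0,0.35]
[0,0,-0.1694,0.0126,-0.96,0.225,0.35]
```

Request:
arm_command:
  increments:
    - [0,0,-0.028,0,-0.16,0,0.35]
    - [0,0,-0.056,0,-0.35,0,0.35]
    - [0,0,-0.084,0,-0.55,0,0.35]
    - [0,0,-0.112,0,-0.75,0,0.35]
    - [0,0,-0.14,0.01,-0.9,0,0.35]
    - [0,0,-0.1694,0.0126,-0.96,0.1,0.35]
    - [0,0,-0.1694,0.0126,-0.96,0.2,0.35]
    - [0,0,-0.1694,0.0126,-0.96,0.35,0.35]
    - [0,0,-0.1694,0.0126,-0.96,0.425,0.35]
    - [0,0,-0.1694,0.0126,-0.96,0.425,0.35]

```text
clock: 2.22
tool_pos: [466.9, 208.5, 149.0]
tool_rot: [[0.172, -0.985, -0.003], [-0.985, -0.172, -0.0], [-0.0, 0.003, -1.0]]
force: [-0.4, -0.1, 0.3]
width: 29.9
grip_force: 0.0
```

```bash
python3 - <<'E'
from workcell import get_state, cams
import cv2,numpy as np
print(get_state()["tool_pos"])
o=[]
for n,(x,y,w,h) in(("top",(180,190,120,90)),("scene",(320,200,120,90))):
    d=cams.get_image(n);o.append(cv2.resize(d["color"][y:y+h,x:x+w,::-1],(400,300),interpolation=cv2.INTER_CUBIC))
cv2.imwrite("pics/a1.png",np.hstack(o))
E
```

```text
[466.93293243 208.46627595 148.99478746]
```

View pics/a1.png

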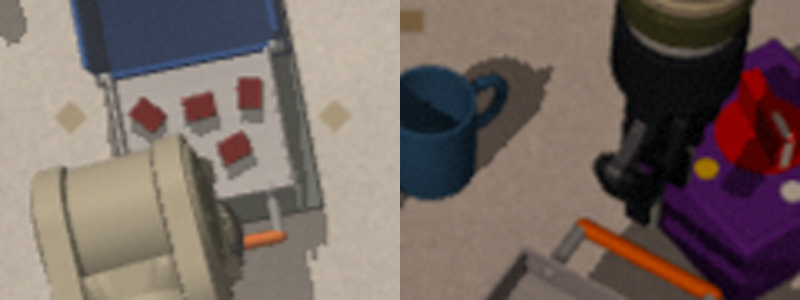

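The fingers stand above the bar's middle, around scene (393,260), with the bar at (395,278). I'll descend with the force watched.

Request:
arm_command:
  increments:
    - [0,0,0,0,0,0.07,0.35]
    - [0,0,0,0,0,0.14,0.35]
    - [0,0,0,0,0,0.2,0.35]
    - [0,0,0,0,0,0.265,0.35]
    - [0,0,0,0,0,0.265,0.35]

```text
clock: 2.95
tool_pos: [467.0, 207.8, 95.6]
tool_rot: [[0.172, -0.985, -0.003], [-0.985, -0.172, -0.001], [0.0, 0.003, -1.0]]
force: [0.4, -0.9, 0.7]
width: 29.9
grip_force: 0.0
```

Request:
arm_command:
  increments:
    - [0,0,0,0,0,0,0.1]
    - [0,0,0,0,0,0,0.0]
    - [0,0,0,0,0,0,0.0]
    - [0,0,0,0,0,0,0.0]
  squeeze: 40

```text
clock: 3.45
tool_pos: [468.3, 208.2, 97.3]
tool_rot: [[0.172, -0.985, 0.001], [-0.985, -0.172, 0.0], [-0.0, -0.001, -1.0]]
force: [0.6, -0.2, 0.8]
width: -0.2
grip_force: 0.0
```

```bash
python3 - <<'E'
from workcell import get_state, cams
import cv2,numpy as np
s=get_state();print(s["tool_pos"],s["width"],s["grip_force"],s["force"])
o=[]
for n,(x,y,w,h) in(("top",(200,230,80,60)),("scene",(350,230,80,60))):
    d=cams.get_image(n);o.append(cv2.resize(d["color"][y:y+h,x:x+w,::-1],(400,300),interpolation=cv2.INTER_CUBIC))
cv2.imwrite("pics/a2.png",np.hstack(o))
E
```

```text
[468.30081752 208.16567807  97.28956485] -0.17919655838499116 0.0 [ 0.60615895 -0.21564243  0.80058839]
```

View pics/a2.png

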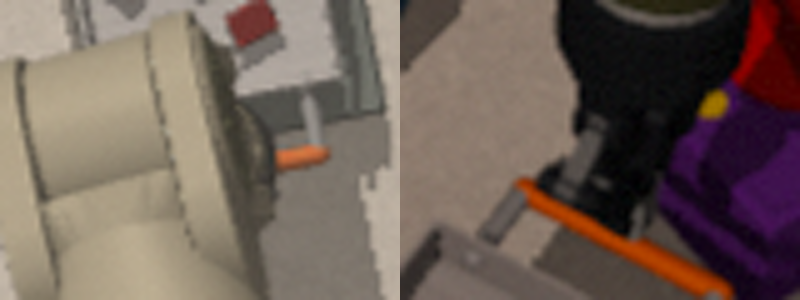

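The fingers shut on the robot side of the bar, which itself hasn't moved. I'll refine the bar's position from the depth of its orange pixels.

```bash
python3 - <<'E'
from h import *
np.set_printoptions(precision=1,suppress=True)
def cloud(d,m):
    v,u=np.nonzero(m&(d["depth"]>0));n=cv2.undistortPoints(np.c_[u,v].astype(float)[:,None],d["mtx"],np.array([float(d["k1"]),0,0,0,0]))[:,0]
    z=d["depth"][v,u][:,None];return (np.c_[n,np.ones(len(n))]*z-d["t"])@d["R"],u,v
for n,(x0,x1,y0,y1) in(("top",(220,275,253,275)),("scene",(368,422,260,295))):
    d=ld(n);h=cv2.cvtColor(d["color"],cv2.COLOR_RGB2HSV);m=(h[...,0]>4)&(h[...,0]<18)&(h[...,1]>170)&(h[...,2]>90)
    k=np.zeros_like(m);k[y0:y1,x0:x1]=1;P,u,v=cloud(d,m&k)
    P_=P[np.abs(P[:,2]-np.median(P[:,2]))<20]
    print(n,len(P),"px",u.min(),u.max(),v.min(),v.max(),np.median(P_,0),P_.min(0),P_.max(0))
    g=onz(d,(u.mean(),v.mean()),116);print("centroid@116",u.mean(),v.mean(),g)
E
```

```text
top 63 px 230 262 260 267 [471.8 212.3 120.4] [461.1 164.8 108.9] [480.2 254.9 131.5]
centroid@116 245.61904761904762 263.46031746031747 [470.8 211.7 116. ]
scene 232 px 373 415 266 289 [472.6 210.5 119.7] [459.5 159.2 108.3] [485.9 260.8 125. ]
centroid@116 393.8534482758621 277.7758620689655 [470.8 209.9 116. ]
```

```bash
python3 - <<'E'
from h import *
from workcell import cams
np.set_printoptions(precision=1,suppress=True)
def proj(d,X):
    c=d["R"]@np.array(X,float)+d["t"];u=c[:2]/c[2];u=u*(1+d["k1"]*(u@u));return d["mtx"][:2,:2]@u+d["mtx"][:2,2]
d=cams.get_image("scene");np.savez("s2.npz",**d)
for X in([468,208,97],[468,208,116],[468,208,150],[472,210,116]):print(X,proj(d,X))
# dark gripper pixels below: highest row per column near 393
n=cv2.undistortPoints(np.mgrid[0:640,0:480].reshape(2,-1).T.astype(float)[:,None],d["mtx"],np.array([float(d["k1"]),0,0,0,0]))[:,0].reshape(640,480,2)
for v in range(256,284,2):
    r=[]
    for u in (382,385,388,391,394,397,400,403):
        z=d["depth"][v,u];P=d["R"].T@(np.array([*n[u,v],1])*z-d["t"]);r.append("%d:%d,%d,%d"%(d["color"][v,u].max(),*P))
    print(v,*r)
I=cv2.resize(d["color"][225:300,350:450,::-1],(800,600),interpolation=cv2.INTER_CUBIC);cv2.imwrite("pics/a3.png",cv2.convertScaleAbs(I,alpha=1.8,beta=20))
E
```

```text
[468, 208, 97] [393.3 281.5]
[468, 208, 116] [394.  276.5]
[468, 208, 150] [395.3 267.4]
[472, 210, 116] [393.5 278.1]
256 142:375,101,0 31:513,211,236 69:508,214,235 24:507,221,241 13:501,224,238 7:488,222,223 16:486,228,227 8:471,225,209
258 146:379,104,-1 108:513,211,230 85:510,217,233 17:507,222,235 8:499,223,229 6:486,221,213 16:485,227,218 8:463,220,190
260 134:385,109,1 88:514,213,227 83:512,219,231 11:503,220,223 8:496,222,218 9:483,219,202 10:483,227,210 8:458,218,176
262 60:516,207,216 85:518,216,226 56:514,220,226 12:482,205,180 9:484,214,191 16:486,222,201 10:482,227,203 14:459,219,171
264 54:523,213,223 86:519,217,222 26:511,219,216 7:487,209,182 7:481,213,180 6:482,220,188 15:469,219,174 23:381,169,38
266 52:526,216,220 69:524,222,225 26:514,222,215 51:509,225,213 5:487,217,183 5:482,221,182 9:465,217,161 36:380,169,29
268 70:529,219,220 38:524,222,219 14:523,228,223 16:510,227,210 5:496,224,193 6:480,220,173 24:465,218,154 62:383,172,27
270 73:532,221,219 29:527,225,218 21:524,230,220 5:509,227,201 7:495,224,184 26:474,217,156 31:464,218,147 63:381,171,16
272 177:479,183,119 113:474,187,119 9:522,229,210 6:507,226,190 3:495,224,177 75:474,218,149 40:461,216,134 23:385,174,14
274 137:477,182,110 176:479,192,121 145:476,197,122 14:480,208,138 8:482,217,149 72:473,218,141 56:383,166,-3 46:383,174,4
276 72:420,140,0 116:412,143,-5 168:477,198,117 146:472,202,116 15:482,217,143 80:472,218,132 82:391,172,1 81:387,177,3
278 74:421,142,-4 76:418,149,-1 95:414,154,0 162:474,205,114 161:471,210,117 141:469,217,121 94:462,220,117 78:387,178,-3
280 77:429,148,0 79:421,151,-4 78:418,158,-1 83:413,163,0 145:474,213,116 177:473,220,120 167:468,224,119 113:465,230,122
282 75:434,153,1 79:426,156,-1 78:422,161,-1 78:417,167,0 75:410,170,-4 125:474,221,116 172:471,227,119 171:467,232,119
```

View pics/a3.png

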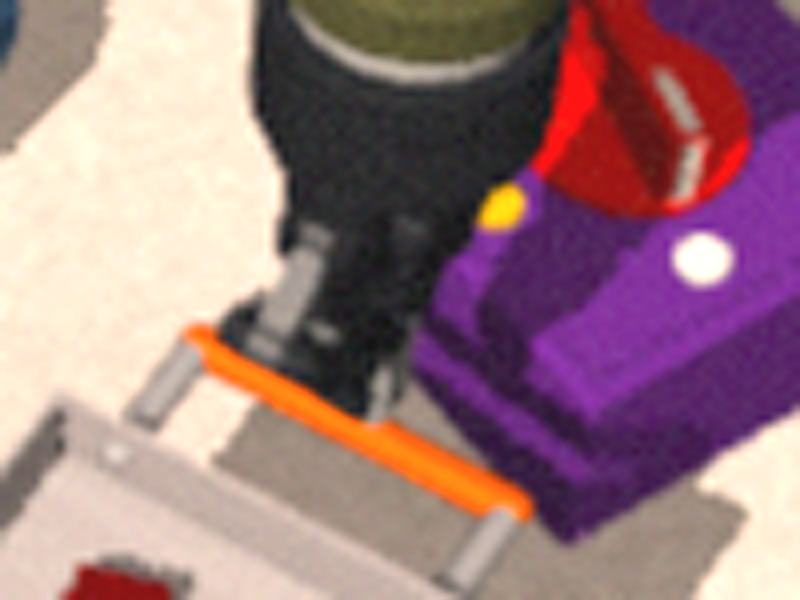

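The depth says the shut finger faces end at about z 130, just above the bar, although the TCP reads z 97. I'll raise straight up and check where the tips really are.

Request:
arm_command:
  increments:
    - [0,0,0,0,0,-0.1,0]
    - [0,0,0,0,0,-0.25,0]
    - [0,0,0,0,0,-0.4,0]
    - [0,0,0,0,0,-0.4,0]

```text
clock: 4.1
tool_pos: [469.8, 208.6, 179.5]
tool_rot: [[0.172, -0.985, 0.005], [-0.985, -0.172, 0.001], [-0.001, -0.005, -1.0]]
force: [0.8, 0.4, -1.1]
width: 0.2
grip_force: 0.0
```

```bash
python3 - <<'E'
from h import *
from workcell import cams,get_state
d=cams.get_image("scene");np.savez("s3.npz",**d);s=get_state();print(s["tool_pos"],s["width"])
def proj(d,X):
    c=d["R"]@np.array(X,float)+d["t"];u=c[:2]/c[2];u=u*(1+d["k1"]*(u@u));return d["mtx"][:2,:2]@u+d["mtx"][:2,2]
p=proj(d,s["tool_pos"]);print(p)
n=cv2.undistortPoints(np.mgrid[0:640,0:480].reshape(2,-1).T.astype(float)[:,None],d["mtx"],np.array([float(d["k1"]),0,0,0,0]))[:,0].reshape(640,480,2)
for v in range(248,280,2):
    r=[]
    for u in range(382,409,3):
        z=d["depth"][v,u];P=d["R"].T@(np.array([*n[u,v],1])*z-d["t"]);r.append("%d,%d,%d"%(*P,))
    print(v,*r)
x0,y0=350,215
I=cv2.resize(d["color"][y0:y0+75,x0:x0+100,::-1],(800,600),interpolation=cv2.INTER_CUBIC);I=cv2.convertScaleAbs(I,alpha=1.8,beta=20)
cv2.circle(I,(int((p[0]-x0+.5)*8),int((p[1]-y0+.5)*8)),5,(0,255,255),1);cv2.imwrite("pics/a4.png",I)
E
```

```text
[468.88880477 208.33349475 177.92710976] -0.2411599259338918
[396.23180171 259.87346503]
248 356,84,0 367,101,24 371,113,39 522,230,289 509,227,273 496,224,259 476,218,234 464,217,223 365,159,76
250 363,90,2 369,103,20 368,112,28 485,203,222 482,209,225 482,216,232 474,217,226 465,219,219 367,162,73
252 367,93,1 370,105,15 371,114,24 371,123,33 483,210,221 483,217,227 477,220,224 375,160,71 373,166,74
254 370,96,-1 366,103,1 369,113,13 370,123,24 376,136,41 483,218,221 475,220,216 379,163,70 374,168,69
256 374,100,-2 369,106,-1 372,116,11 372,126,20 374,135,31 377,146,43 381,157,58 382,166,67 381,173,74
258 376,103,-5 374,110,-1 368,114,-2 372,126,13 373,135,22 376,146,34 379,156,48 382,166,60 383,176,71
260 383,108,-1 379,114,0 373,119,-1 375,129,9 375,137,18 377,147,29 378,156,39 381,167,51 380,174,58
262 385,110,-6 382,117,-2 377,122,-3 373,128,0 376,139,12 376,148,21 376,156,29 380,167,43 385,178,59
264 394,117,0 387,121,-1 381,126,-3 379,133,2 373,137,0 378,150,16 383,161,33 1086,631,1188 383,178,49
266 400,123,4 391,125,-1 390,133,4 382,136,0 376,141,-2 377,150,7 380,160,20 380,168,28 381,178,39
268 402,125,0 395,128,-3 394,136,3 387,140,0 384,147,2 377,150,0 380,161,13 383,171,26 384,180,35
270 472,177,115 470,183,118 397,139,0 389,143,-3 386,149,0 381,154,0 380,162,6 383,172,19 383,181,28
272 476,181,115 476,189,123 470,192,120 394,147,-3 389,152,-3 384,157,-2 379,162,-2 382,172,9 383,182,20
274 479,184,113 476,189,114 475,196,121 469,200,119 392,155,-4 390,162,0 384,166,-2 380,172,0 384,183,14
276 419,140,-1 415,146,1 478,199,120 474,204,120 470,209,121 393,165,-2 391,172,2 383,175,-2 384,184,8
278 426,145,2 420,150,1 413,154,0 476,206,117 474,213,122 468,216,119 465,221,121 388,179,-1 381,183,-4
```

View pics/a4.png

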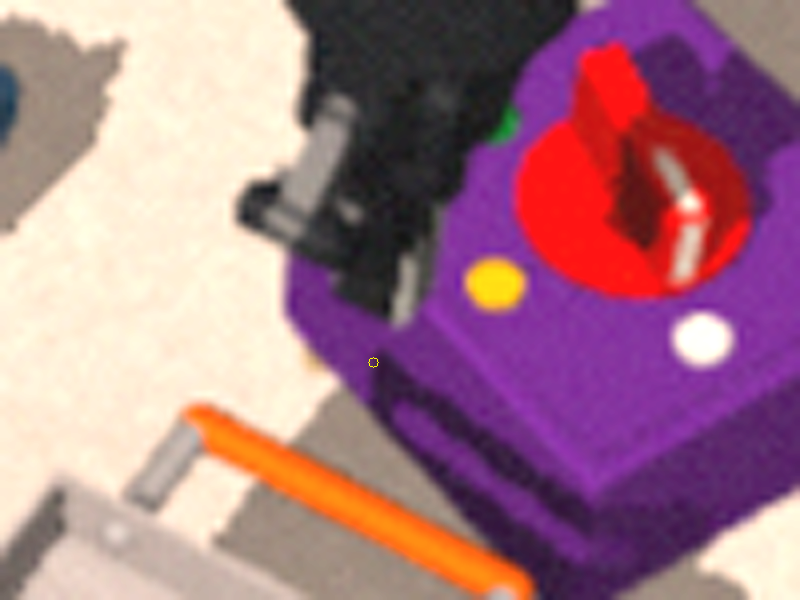

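The TCP marker at (396,260) lies well below the visible finger tips at about (397,254). The depth puts the shut tips at z≈216 with a reported TCP of 178. So the fingers really end about 37 mm above the reported TCP, while x and y agree. I'll correct for that by going about 36 mm deeper, slowly and with force checks.

Request:
arm_command:
  increments:
    - [0,0,0,0,-0.01,0.1,0.35]
    - [0,0,0,0,-0.015,0.2,0.35]
    - [0,0,0,0,-0.015,0.3,0.35]
    - [0,0,0,0,-0.015,0.38,0.35]
    - [0,0,0,0,-0.015,0.43,0.35]
    - [0,0,0,0,-0.015,0.46,0.35]
    - [0,0,0,0,-0.015,0.46,0.35]

```text
clock: 5.03
tool_pos: [470.8, 208.6, 84.7]
tool_rot: [[0.172, -0.985, -0.001], [-0.985, -0.172, -0.0], [0.0, 0.001, -1.0]]
force: [-0.0, 0.5, 0.1]
width: 30.1
grip_force: 0.0
```

Request:
arm_command:
  increments:
    - [0,0,0,0,0,0.03,0.35]
    - [0,0,0,0,0,0.06,0.35]
    - [0,0,0,0,0,0.09,0.35]
    - [0,0,0,0,0,0.11,0.35]
    - [0,0,0,0,0,0.11,0.35]

```text
clock: 5.65
tool_pos: [470.7, 208.5, 62.6]
tool_rot: [[0.172, -0.985, -0.001], [-0.985, -0.172, -0.0], [-0.0, 0.001, -1.0]]
force: [0.3, -0.2, -0.0]
width: 30.5
grip_force: 0.0
```

Request:
arm_command:
  increments:
    - [0,0,0,0,0,0,0.1]
    - [0,0,0,0,0,0,0.0]
    - [0,0,0,0,0,0,0.0]
    - [0,0,0,0,0,0,0.0]
  squeeze: 40

```text
clock: 6.15
tool_pos: [468.3, 208.2, 62.9]
tool_rot: [[0.173, -0.985, -0.004], [-0.985, -0.173, -0.001], [0.0, 0.004, -1.0]]
force: [-4.9, -1.0, 4.7]
width: 10.4
grip_force: 39.0
```

Gripped, with width 10.4 and grip force 39. Now I lift along the arc.

Request:
arm_command:
  increments:
    - [0,0,0,0,0.004,-0.06,0]
    - [0,0,0,0,-0.0085,-0.12,0]
    - [0,0,0,0,-0.026,-0.179,0]
    - [0,0,0,0,-0.047,-0.236,0]
    - [0,0,0,0,-0.073,-0.291,0]
    - [0,0,0,0,-0.103,-0.345,0]
    - [0,0,0,0,-0.137,-0.395,0]
    - [0,0,0,0,-0.174,-0.444,0]
    - [0,0,0,0,-0.215,-0.489,0]
    - [0,0,0,0,-0.26,-0.531,0]

```text
clock: 7.4
tool_pos: [519.3, 217.8, 170.6]
tool_rot: [[0.173, -0.985, -0.005], [-0.985, -0.173, 0.0], [-0.001, 0.005, -1.0]]
force: [-12.5, 1.5, 7.1]
width: 10.5
grip_force: 38.9
```

Request:
arm_command:
  increments:
    - [0,0,0,0,-0.047,-0.039,0]
    - [0,0,0,0,-0.097,-0.0735,0]
    - [0,0,0,0,-0.15,-0.105,0]
    - [0,0,0,0,-0.2045,-0.132,0]
    - [0,0,0,0,-0.261,-0.155,0]
    - [0,0,0,0,-0.319,-0.1735,0]
    - [0,0,0,0,-0.3585,-0.1835,0]
    - [0,0,0,0,-0.3585,-0.1835,0]
    - [0,0,0,0,-0.3585,-0.1835,0]

```text
clock: 8.52
tool_pos: [594.2, 231.7, 208.7]
tool_rot: [[0.173, -0.985, 0.004], [-0.985, -0.173, 0.004], [-0.003, -0.005, -1.0]]
force: [-3.7, 4.8, 5.9]
width: 10.6
grip_force: 41.5
```

```bash
python3 - <<'E'
from workcell import cams
import cv2,numpy as np
d=cams.get_image("scene")
I=cv2.resize(d["color"][250:430,260:460,::-1],(660,594),interpolation=cv2.INTER_CUBIC);cv2.imwrite("pics/a5.png",cv2.convertScaleAbs(I,alpha=1.5,beta=20))
E
```

```text
(no output)
```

View pics/a5.png

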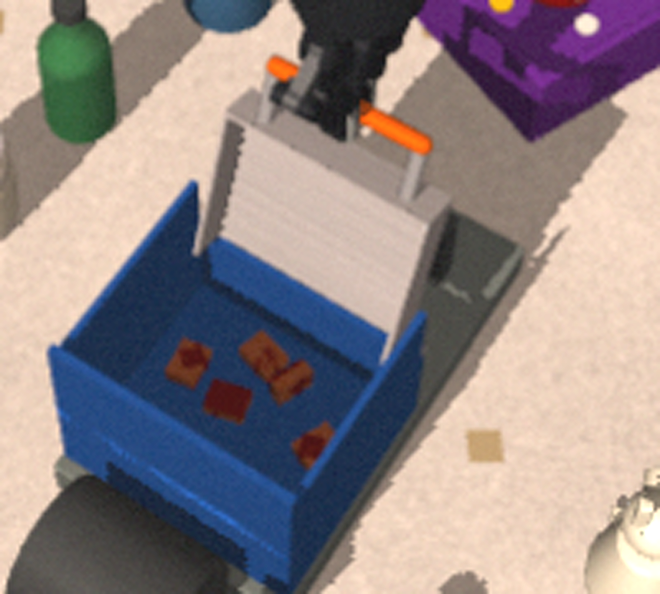

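All five pieces lie in the hopper, in the crop around (185–320, 350–445). Now I lower the tray.

Request:
arm_command:
  increments:
    - [0,0,0,0,0.0395,0.01,0]
    - [0,0,0,0,0.0975,0.0285,0]
    - [0,0,0,0,0.154,0.0515,0]
    - [0,0,0,0,0.2085,0.0785,0]
    - [0,0,0,0,0.2615,0.11,0]
    - [0,0,0,0,0.3115,0.1445,0]
    - [0,0,0,0,0.3585,0.1835,0]
    - [0,0,0,0,0.403,0.2255,0]
    - [0,0,0,0,0.444,0.2705,0]
    - [0,0,0,0,0.4815,0.319,0]

```text
clock: 9.82
tool_pos: [499.0, 213.5, 142.6]
tool_rot: [[0.172, -0.985, 0.003], [-0.985, -0.172, 0.001], [-0.0, -0.003, -1.0]]
force: [-3.9, 0.5, 2.5]
width: 10.4
grip_force: 44.1
```

Request:
arm_command:
  increments:
    - [0,0,0,0,0.0335,0.0505,0]
    - [0,0,0,0,0.0635,0.104,0]
    - [0,0,0,0,0.0895,0.159,0]
    - [0,0,0,0,0.1105,0.2165,0]
    - [0,0,0,0,0.128,0.275,0]
    - [0,0,0,0,0.1405,0.3345,0]
    - [0,0,0,0,0.149,0.39,0]
    - [0,0,0,0,0.149,0.39,0]

```text
clock: 10.82
tool_pos: [468.6, 207.8, 63.4]
tool_rot: [[0.172, -0.985, -0.0], [-0.985, -0.172, -0.001], [0.001, 0.0, -1.0]]
force: [2.7, -2.0, -1.6]
width: 10.5
grip_force: 43.2
```

Request:
arm_command:
  increments:
    - [0,0,0,0,0,0,0.35]
    - [0,0,0,0,0,0,0.35]
    - [0,0,0,0,0,0,0.35]
    - [0,0,0,0,0,-0.2,0.35]
    - [0,0,0,0,0,-0.5,0.35]
    - [0,0,0,0,0,-0.8,0.35]
    - [0,0,0,0,0,-0.9,0.35]
    - [0,0,0,0,0,-0.9,0.35]

```text
clock: 11.82
tool_pos: [469.7, 208.6, 245.9]
tool_rot: [[0.172, -0.985, 0.004], [-0.985, -0.172, 0.001], [-0.001, -0.004, -1.0]]
force: [-0.3, 0.1, -0.8]
width: 29.8
grip_force: 0.0
```

```bash
python3 - <<'E'
from h import *
np.set_printoptions(precision=1,suppress=True)
from workcell import cams,get_state
d=cams.get_image("scene");h=cv2.cvtColor(d["color"],cv2.COLOR_RGB2HSV);m=(h[...,0]>4)&(h[...,0]<18)&(h[...,1]>170)&(h[...,2]>90)
v,u=np.nonzero(m[258:297,366:424]);print("bar px",u.mean()+366,v.mean()+258,len(u),"was 393.9 277.8 232");print(get_state()["tool_pos"],get_state()["tool_rot"])
# chips: red in hopper
m=(((h[...,0]<10)|(h[...,0]>172))&(h[...,1]>130)&(h[...,2]>40)).astype(np.uint8)
m[:300]=0;m[440:]=0;m[:,:280]=0;m[:,390:]=0
n=cv2.undistortPoints(np.mgrid[0:640,0:480].reshape(2,-1).T.astype(float)[:,None],d["mtx"],np.array([float(d["k1"]),0,0,0,0]))[:,0].reshape(640,480,2)
k,L,st,ce=cv2.connectedComponentsWithStats(m)
a=np.radians(9.9);hx=np.array([np.cos(a),np.sin(a)]);hy=np.array([-hx[1],hx[0]]);o=np.array([468.3,208.2])+162*hx+75*hx
for i in range(1,k):
    if st[i,4]<15:continue
    vv,uu=np.nonzero((L==i)&(d["depth"]>0));z=d["depth"][vv,uu][:,None];P=np.median((np.c_[n[uu,vv],np.ones(len(uu))]*z-d["t"])@d["R"],0)
    print(st[i,4],ce[i],"hopper x,y,z",(P[:2]-o)@hx,(P[:2]-o)@hy,P[2]-35)
E
python3 plan.py 469,208,245,189.9 545,-100,245,158.3,1; python3 plan.py 500,40,245,174 623.2,-257.7,245,158.3,1
```

```text
bar px 394.1446808510638 277.868085106383 235 was 393.9 277.8 232
[468.8 208.4 244.1] [[ 0.2 -1.   0. ]
 [-1.  -0.2  0. ]
 [-0.  -0.  -1. ]]
141 [342.6 359.8] hopper x,y,z -41.20289321561241 -2.078596755166731 10.37833536850556
68 [316.4 358.9] hopper x,y,z -12.903077810336892 -48.17523268437457 8.588340464921913
21 [357.1 380.7] hopper x,y,z -18.80467666950964 48.89552871858043 9.073125844353392
[0,0,0.0878,1.582,-0.1096,-0,1]
[0,0,0.0436,1.416,-0.7682,-0,1]
```

The tray is down (bar pixel unchanged) and the pieces are in the hopper. Next is the switch.

Request:
arm_command:
  increments:
    - [0,0,0,0.15,-0.02,0,0.6]
    - [0,0,0,0.4,-0.05,0,0.6]
    - [0,0,0,0.65,-0.08,0,0.6]
    - [0,0,0,0.9,-0.12,0,0.6]

```text
clock: 12.38
tool_pos: [522.4, 33.8, 241.8]
tool_rot: [[0.173, -0.985, -0.004], [-0.985, -0.173, 0.001], [-0.001, 0.004, -1.0]]
force: [1.0, 0.7, -0.0]
width: 51.2
grip_force: 0.0
```

Request:
arm_command:
  increments:
    - [0,0,0,0.25,-0.03,0,0.6]
    - [0,0,0,0.5,-0.06,0,0.6]
    - [0,0,0,0.75,-0.09,0,0.6]
    - [0,0,0,0.9,-0.12,0,0.6]

```text
clock: 12.88
tool_pos: [577.2, -140.2, 241.2]
tool_rot: [[0.17, -0.985, -0.004], [-0.985, -0.17, 0.002], [-0.002, 0.004, -1.0]]
force: [-0.0, 0.5, -0.3]
width: 51.3
grip_force: 0.0
```

Request:
arm_command:
  increments:
    - [0,0,0.025,0.25,-0.03,0,0.6]
    - [0,0,0.05,0.45,-0.09,0,0.6]
    - [0,0,0.075,0.6,-0.118,0,0.6]
    - [0,0,0.0878,0.627,-0.118,0,0.6]
    - [0,0,0.0878,0.627,-0.118,0.2,0.6]
    - [0,0,0.0878,0.627,-0.118,0.4,0.6]
    - [0,0,0.0878,0.627,-0.118,0.55,0.6]
    - [0,0,0.0878,0.627,-0.118,0.55,0.6]

```text
clock: 13.88
tool_pos: [619.6, -255.8, 128.7]
tool_rot: [[-0.37, -0.929, -0.009], [-0.929, 0.37, 0.005], [-0.002, 0.01, -1.0]]
force: [-0.6, -0.0, 0.1]
width: 51.7
grip_force: 0.0
```

```bash
python3 - <<'E'
from workcell import get_state, cams
import cv2,numpy as np
s=get_state();print(s["tool_pos"],s["tool_rot"],s["qpos"])
d=cams.get_image("scene");
I=cv2.resize(d["color"][160:250,150:270,::-1],(800,600),interpolation=cv2.INTER_CUBIC);cv2.imwrite("pics/a6.png",cv2.convertScaleAbs(I,alpha=1.8,beta=20))
E
```

```text
[ 619.60456293 -255.80705381  128.68481084] [[-0.36966027 -0.92912802 -0.00850974]
 [-0.92916577  0.36962947  0.00500304]
 [-0.00150301  0.00975638 -0.99995128]] [-5.11267515e-01  5.35027201e-01  2.10242234e-01  1.25588098e+00
  1.99601646e-04 -1.70342834e+00]
```

View pics/a6.png

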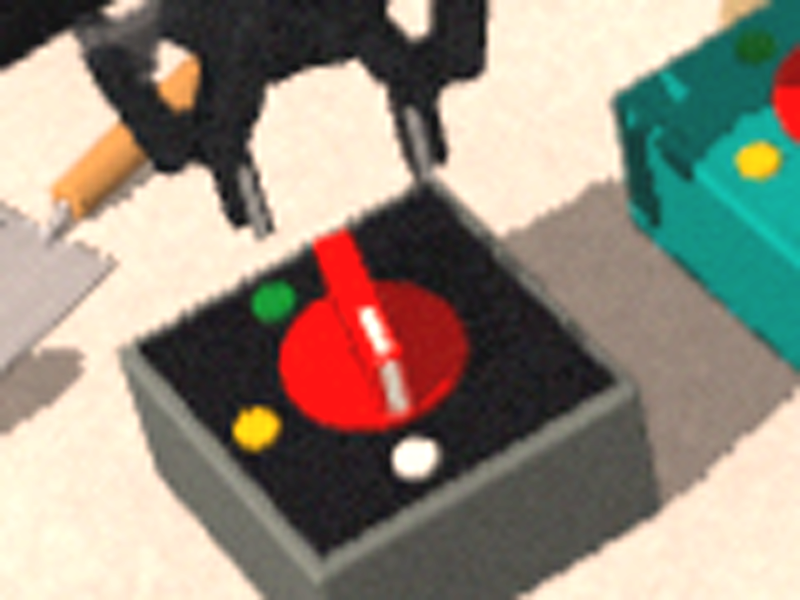

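The tips at crop (260,230) and (425,180) straddle the handle. I'll check the lateral alignment before lowering.

```bash
python3 - <<'E'
from h import *
np.set_printoptions(precision=1,suppress=True)
from workcell import cams,get_state
print(get_state()["tool_pos"])
d=cams.get_image("scene")
n=cv2.undistortPoints(np.mgrid[0:640,0:480].reshape(2,-1).T.astype(float)[:,None],d["mtx"],np.array([float(d["k1"]),0,0,0,0]))[:,0].reshape(640,480,2)
def P(u,v):
    z=d["depth"][v,u];return d["R"].T@(np.array([*n[u,v],1])*z-d["t"])
for nm,(u0,u1,v0,v1) in dict(L=(182,191,185,196),R=(209,217,175,187),handle=(197,210,194,223)).items():
    Q=np.array([P(u,v) for v in range(v0,v1) for u in range(u0,u1)])
    if nm=="handle":
        Q=Q[(Q[:,2]>107)&(Q[:,2]<123)];m=Q[:,:2].mean(0);w=np.linalg.svd(Q[:,:2]-m)[2][0];print(len(Q),"handle top c",m,"dir",np.degrees(np.arctan2(w[1],w[0]))%180,"ext",np.ptp((Q[:,:2]-m)@w), ((Q[:,:2]-m)@w).min(),((Q[:,:2]-m)@w).max())
    else:
        Q=Q[Q[:,2]>130];print(nm,len(Q),"lowest",Q[np.argsort(Q[:,2])[:8]],"mean",Q.mean(0))
E
```

```text
[ 621.1 -256.6  131.4]
L 57 lowest [[ 654.3 -262.2  164.8]
 [ 653.7 -265.6  168.5]
 [ 654.9 -256.   170.1]
 [ 655.2 -259.   171.3]
 [ 650.2 -258.   171.6]
 [ 654.1 -256.2  172.6]
 [ 652.9 -257.3  174.2]
 [ 653.3 -253.1  174.4]] mean [ 655.7 -259.7  184.7]
R 69 lowest [[ 598.  -248.6  165.4]
 [ 601.7 -239.5  168.3]
 [ 599.3 -234.6  170.1]
 [ 598.3 -232.   171.3]
 [ 601.7 -235.   171.6]
 [ 591.2 -236.9  172.3]
 [ 592.9 -238.3  172.5]
 [ 596.9 -236.9  173.2]] mean [ 597.3 -236.7  186.9]
131 handle top c [ 626.1 -252.2] dir 68.86231806851738 ext 70.68182239728178 -37.57481724182982 33.10700515545196
```

Aligned within about 1 mm, with the handle heading 68.9°. I'll lower and grip.

Request:
arm_command:
  increments:
    - [0,0,0,0,0,0.12,0.6]
    - [0,0,0,0,0,0.24,0.6]
    - [0,0,0,0,0,0.32,0.6]
    - [0,0,0,0,0,0.375,0.6]
    - [0,0,0,0,0,0.375,0.6]

```text
clock: 14.6
tool_pos: [622.6, -257.5, 58.8]
tool_rot: [[-0.37, -0.929, -0.001], [-0.929, 0.37, 0.0], [-0.0, 0.001, -1.0]]
force: [-0.1, 0.2, -1.1]
width: 51.3
grip_force: 0.0
```

Request:
arm_command:
  increments:
    - [0,0,0,0,0,0,0.2]
    - [0,0,0,0,0,0,0]
    - [0,0,0,0,0,0,0]
    - [0,0,0,0,0,0,0]
    - [0,0,0,0,0,0,0]
  squeeze: 40

```text
clock: 15.22
tool_pos: [622.4, -257.5, 60.2]
tool_rot: [[-0.37, -0.929, -0.0], [-0.929, 0.37, -0.0], [0.0, -0.0, -1.0]]
force: [-4.5, 1.5, 6.1]
width: 13.2
grip_force: 40.5
```

Request:
arm_command:
  increments:
    - [0,0,0.025,0,0,-0.01,0]
    - [0,0,0.05,0,0,-0.01,0]
    - [0,0,0.075,0,0,-0.01,0]
    - [0,0,0.1,0,0,-0.01,0]
    - [0,0,0.125,0,0,-0.01,0]
    - [0,0,0.15,0,0,-0.01,0]
    - [0,0,0.175,0,0,-0.01,0]
    - [0,0,0.195,0,0,-0.01,0]
    - [0,0,0.207,0,0,-0.01,0]
    - [0,0,0.207,0,0,-0.01,0]

```text
clock: 16.48
tool_pos: [621.2, -255.6, 60.3]
tool_rot: [[-0.994, 0.108, -0.003], [0.108, 0.994, 0.003], [0.004, 0.003, -1.0]]
force: [-3.4, 4.8, -0.3]
width: 13.4
grip_force: 40.2
```

Request:
arm_command:
  increments:
    - [0,0,0,0,0,0,0.5]
    - [0,0,0,0,0,0,0.5]
    - [0,0,0,0,0,0,0.5]
    - [0,0,0,0,0,-0.2,0.5]
    - [0,0,0,0,0,-0.4,0.5]
    - [0,0,0,0,0,-0.4,0.5]
    - [0,0,0,0,0,-0.4,0.5]
    - [0,0,0,0,0,-0.4,0.5]

```text
clock: 17.48
tool_pos: [622.0, -257.2, 139.5]
tool_rot: [[-0.994, 0.108, -0.002], [0.108, 0.994, 0.001], [0.002, 0.001, -1.0]]
force: [-0.1, -0.2, 0.2]
width: 42.4
grip_force: 0.0
```

```bash
python3 - <<'E'
from h import *
np.set_printoptions(precision=2,suppress=True)
from workcell import cams,get_state
s=get_state();print(s["tool_pos"],s["tool_rot"],s["qpos"])
d=cams.get_image("scene")
n=cv2.undistortPoints(np.mgrid[0:640,0:480].reshape(2,-1).T.astype(float)[:,None],d["mtx"],np.array([float(d["k1"]),0,0,0,0]))[:,0].reshape(640,480,2)
Q=[]
for v in range(190,230):
  for u in range(185,225):
    c=d["color"][v,u].astype(int)
    z=d["depth"][v,u];p=d["R"].T@(np.array([*n[u,v],1])*z-d["t"])
    if 106<p[2]<122 and np.hypot(p[0]-623,p[1]+257)<45 and c[0]>60:Q.append(p)
Q=np.array(Q);m=Q[:,:2].mean(0);w=np.linalg.svd(Q[:,:2]-m)[2][0];print(len(Q),m,np.degrees(np.arctan2(w[1],w[0])),np.ptp((Q[:,:2]-m)@w))
I=cv2.resize(d["color"][160:250,150:270,::-1],(800,600),interpolation=cv2.INTER_CUBIC);cv2.imwrite("pics/a7.png",cv2.convertScaleAbs(I,alpha=1.8,beta=20))
E
```

```text
[ 621.98 -257.23  139.5 ] [[-0.99  0.11 -0.  ]
 [ 0.11  0.99  0.  ]
 [ 0.    0.   -1.  ]] [-0.51  0.53  0.23  1.27  0.   -0.4 ]
156 [ 626.23 -252.75] -5.609939489274272 67.03625268510143
```

View pics/a7.png

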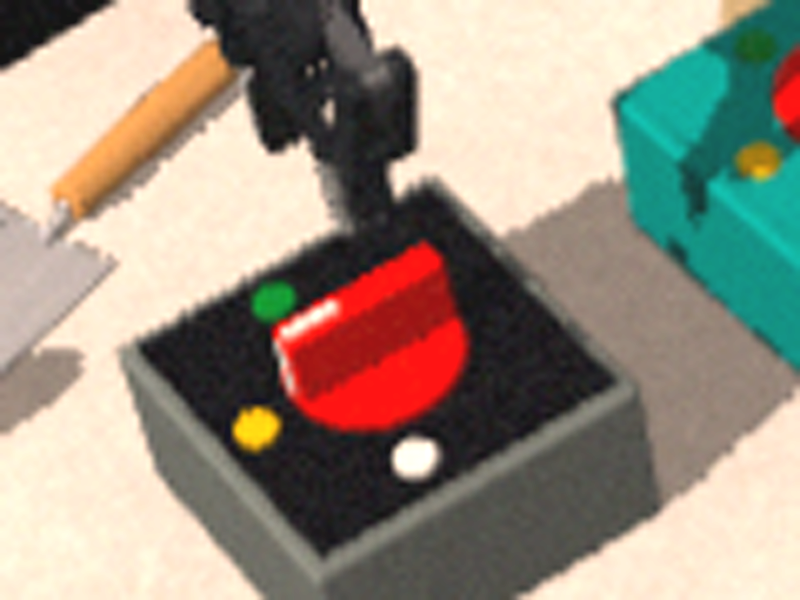

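The handle stands at start (−5.6° against −6.1°) and has been released. Now I re-grip and turn on to run.

Request:
arm_command:
  increments:
    - [0,0,0,0,0.008,0,0.5]
    - [0,0,0,0,0.008,0.15,0.5]
    - [0,0,0,0,0.008,0.3,0.5]
    - [0,0,0,0,0.008,0.4,0.5]
    - [0,0,0,0,0.008,0.4,0.5]
    - [0,0,0,0,0.008,0.4,0]
    - [0,0,0,0,0.008,0.4,0]
    - [0,0,0,0,0.008,0.4,0]
    - [0,0,0,0,0.008,0.4,0]
  squeeze: 40

```text
clock: 18.65
tool_pos: [623.9, -256.0, 62.5]
tool_rot: [[-0.994, 0.108, 0.002], [0.108, 0.994, -0.0], [-0.002, -0.0, -1.0]]
force: [-0.2, 2.2, 5.3]
width: 12.6
grip_force: 41.9
```

Request:
arm_command:
  increments:
    - [0,0,0.025,0,0,0,0]
    - [0,0,0.05,0,0,0,0]
    - [0,0,0.075,0,0,0,0]
    - [0,0,0.1,0,0,0,0]
    - [0,0,0.125,0,0,0,0]
    - [0,0,0.15,0,0,0,0]
    - [0,0,0.175,0,0,0,0]
    - [0,0,0.195,0,0,0,0]
    - [0,0,0.207,0,0,0,0]
    - [0,0,0.207,0,0,0,0]

```text
clock: 19.9
tool_pos: [623.1, -256.7, 62.5]
tool_rot: [[-0.16, 0.987, 0.001], [0.987, 0.16, -0.002], [-0.002, 0.001, -1.0]]
force: [-1.9, 1.4, 6.7]
width: 12.6
grip_force: 42.0
```

Request:
arm_command:
  increments:
    - [0,0,0,0,0,0,0]
    - [0,0,0,0,0,0,0.5]
    - [0,0,0,0,0,0,0.5]
    - [0,0,0,0,0,0,0.5]
    - [0,0,0,0,0,-0.2,0.5]
    - [0,0,0,0,0,-0.45,0.5]
    - [0,0,0,0,0,-0.7,0.5]
    - [0,0,0,0,0,-0.7,0.5]
    - [0,0,0,0,0,-0.7,0.5]

```text
clock: 21.02
tool_pos: [622.9, -256.0, 200.5]
tool_rot: [[-0.161, 0.987, -0.0], [0.987, 0.161, 0.0], [0.0, -0.0, -1.0]]
force: [0.0, -0.3, -1.2]
width: 42.7
grip_force: 0.0
```

```bash
python3 - <<'E'
from h import *
np.set_printoptions(precision=2,suppress=True)
from workcell import cams,get_state
s=get_state();print(s["tool_pos"],s["clock"])
d=cams.get_image("scene")
n=cv2.undistortPoints(np.mgrid[0:640,0:480].reshape(2,-1).T.astype(float)[:,None],d["mtx"],np.array([float(d["k1"]),0,0,0,0]))[:,0].reshape(640,480,2)
Q=[]
for v in range(190,230):
  for u in range(185,225):
    c=d["color"][v,u].astype(int)
    z=d["depth"][v,u];p=d["R"].T@(np.array([*n[u,v],1])*z-d["t"])
    if 106<p[2]<122 and np.hypot(p[0]-623,p[1]+257)<45 and c[0]>60:Q.append(p)
Q=np.array(Q);m=Q[:,:2].mean(0);w=np.linalg.svd(Q[:,:2]-m)[2][0];print(len(Q),m,np.degrees(np.arctan2(w[1],w[0])),"want -80.6",np.ptp((Q[:,:2]-m)@w))
A=cv2.resize(d["color"][160:250,150:270,::-1],(400,300),interpolation=cv2.INTER_CUBIC)
B=cv2.resize(d["color"][290:410,270:430,::-1],(400,300),interpolation=cv2.INTER_CUBIC)
cv2.imwrite("pics/a8.png",cv2.convertScaleAbs(np.hstack([A,B]),alpha=1.8,beta=20))
E
```

```text
[ 622.87 -256.02  200.52] 21.025
157 [ 625.95 -252.23] 99.897951265303 want -80.6 68.19944913881369
```

View pics/a8.png

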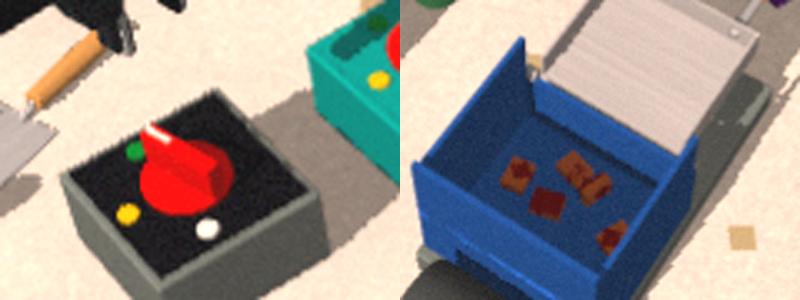

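The handle points at green (−80.1°), all five pieces are in the hopper, the tray is down and the arm is clear. I'm handing in.

```bash
python3 -c "
from workcell import manip
print(manip.close_job())"
```

```text
the job is handed in; nothing more can be done
None
```

I handed the job in at about 21 s: all five pieces are in the hopper, the tray is down, and the handle went from off to start, was let go, re-gripped and turned to run. The hand-in returned no verdict.

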